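Gauge a spacer sleeve and index the carrier

TASK

One of the two aluminium spacer sleeves fits the gauge pin on the slide carrier and the other has too small a bore: with the carrier still where it stands, put the one that fits fully down over the pin, and put the misfit in the open tray. Once the good sleeve is on its pin, push the carrier along its rail until it clicks into the first station (the first pair of dowels), with the sleeve still home on the pin, and do not overrun that station. Leave the screwdriver, battery pack, bottle and roll of tape where they are.

Things in the scene. Friction and masses are not known exactly. Their poses are not given: they have to be found in the camera images.
- rail: Slide rail fixed to the bench: aluminium base plate 96 x 320 x 10 mm, 24 mm wide steel guide bar on it (top 20 mm above the bench), low end stops (top 22 mm). Origin: on the bench under the guide bar's middle. y axis: along the rail, the push direction. x axis: to the side with the station dowels, away from the robot. Stations at y = +20 mm (first) and +80 mm (second, not wanted).
- carrier (a joint): Carrier's position, m, grows to rail +y, 0 to 0.180; starts at 0 to 0.05 and stays where left (1 N friction). Aluminium block 60 mm (rail x) by 110 mm (y), top 34 mm up, middle at rail y = value - 90 mm. A sprung roller on its +x side clicks between the dowels at 0.110 (first station; 0.170 second). Passing a dowel takes about 15 N, felt from 13 mm short; by 3 mm short it drops in: push it home.
- handle (a point): Middle of the top face of the carrier's handle, 72 mm above the bench: upright dark steel block 12 mm thick along the rail, 34 mm wide, standing 38 mm above the carrier's top at its trailing (-y) end, back flush with the carrier's end. Push its back towards rail +y, or pinch its 12 mm thickness from above. Axes as the rail's.
- pin_seat (a point): Foot of the gauge pin, on the thin black plate on the carrier's top, 37 mm above the bench: the fitting sleeve's underside rests here when fully down. The steel pin stands up from here, 12 mm in diameter, 34 mm tall, top 5 mm tapered. It is 71 mm from the handle's middle, towards rail +y. Axes as the rail's.
- station (a point): First station: the midpoint between two upright 8 mm steel dowels, 13 mm apart along the rail, at the level of their tops, 30 mm above the bench; 45 mm to the +x side of the guide bar's middle line. The second station, an identical pair, is 60 mm farther along rail +y. Axes as the rail's.
- sleeve_wide: Aluminium spacer sleeve, upright tube: outside diameter 30 mm, bore 15 mm, height 30 mm, 43 g. It fits the gauge pin. Origin: centre of its underside; z along its bore. Starts standing on the bench; which of the two starting places it has varies.
- sleeve_narrow: Aluminium spacer sleeve of the same outside size (30 mm diameter, 30 mm tall) but with a 9 mm bore, which does not go over the gauge pin; about 52 g. Origin: centre of its underside; z along its bore.
- tray: Open-topped plastic tray fixed to the bench, outside 85 mm (its x) x 130 mm (its y) x 25 mm tall, walls and floor 4 mm thick. Origin: centre of its underside, on the bench.
- screwdriver: Loose screwdriver lying on the bench; leave alone. Origin: middle of its underside.
- battery: Loose battery pack, 35 x 75 x 30 mm, about 190 g; leave alone. Origin: centre of its underside.
- bottle: Loose small bottle, 36 mm diameter, 85 mm tall; leave alone. Origin: centre of its underside.
- tape: Loose roll of tape lying flat, 68 mm outside diameter, 52 mm hole, 19 mm tall; leave alone. Origin: centre of its underside.
Things that resemble listed ones, but are neither listed nor needed, are in the scene too. What is shaped like the sleeve_wide but black or pink is not meant.

How it is judged:
By the outcome, as a careful person would: the job done as asked, in the order asked, and still so for the second after the job is handed in, with the robot touching nothing.
It also fails if it takes over 72 s, if anything falls off the work surface, if the arm or the gripper's body presses on something with over 40 N, if the wrist force passes 120 N, or if a joint passes its speed limit or range.

ROBOT

A 7-joint arm with a two-finger parallel gripper is mounted at the origin on the work surface. World frame = base frame: x ahead of the robot, y to its left, z up, the work surface at z = 0. Lengths are in m, angles in rad, forces in N, time in s.
With the tool pointing down it reaches from about 0.4 to 0.85 m from the base axis. Payload 10.4 kg.
Tool frame: the origin (TCP) lies midway between the tips of the shut fingers; the grasp point (between the pads) lies r.grip_point_offset behind it (r.grip_point_offset is the distance from the TCP to the grasp point, in m); z points along the fingers, y is the line along which they close (so a half turn about z gives the same grasp; the last joint's range is limited). The gripper opens to 87 mm and grips with 3 to 60 N. Pads are 19 mm wide; open, the fingers measure 117 mm over their backs; the gripper's body (75 mm by 190 mm) begins 51 mm behind the grasp point.
Start: joints at [-1.217, 0.332, -0.065, 1.46, 0.022, 1.35, -0.088], TCP at [0.23, 0.581, 0.223] pointing down, gripper open.
Joint ranges: [-2.6, 2.6], [-0.5, 2.12], [-1.47, 1.34], [0.16, 2.42], [-1.27, 4.41], [0.06, 2.06], [-2.6, 2.6]. Speed limits (rad/s): [2.22, 2.22, 2.79, 2.79, 3.14, 3.14, 3.14].

INTERFACE

Orientations are given as a unit quaternion [x, y, z, w].
In Python, from bench import r gives the robot as it stands.
- The arm moves only by the tool play_rows, never from a script. Its arguments are lists of equal length, an entry for each row: "claw": the closure, from 0 (fully open) to 1 (shut); "delta_pos": the shift along the tool's x, y, z scaled (see below), a list of three; "delta_rot": the turn, a rotation vector about the tool's x, y, z scaled (see below), a list of three. A call has 1 to 8 rows; each row shifts and turns the commanded pose from where the row before left it, along the tool's axes as they then stand; what a row does not reach is not made up. The controller multiplies each number of a shift by 200 mm and each number of a turn by pi rad. A row lasts 1/10 s, in which the tool goes at most 50 mm and 8.59 degrees, less where a joint would pass 70% of its speed; a pose out of reach is approached as far as the arm can. A call with a number of a shift or a turn outside -1 to 1 is refused whole. A call with a gripper value outside its range is refused whole. The fingers move at their own pace and stop on an object; "squeeze" is the grip in N (left out, the last holds). Time passes only in rows, so rows that do not move let the fingers close. It gives the time, the measured TCP pose, the force, the opening and the grip force at its end, in the units of the state.
- r.read_state(): the state, without advancing time (a new reading comes with each control period).
- r.camera(name): name is "scene" or "top" or "wrist"; returns a dict with "pixels" (480x640x3 uint8, red, green, blue), "camera_matrix" (3x3 intrinsics, pixels), "D" ([k1, k2, p1, p2, k3] as OpenCV has them; the pictures are not rectified), "cam_to_world" (4x4, takes a point from camera to world coordinates); the wrist camera has in their place "hand_eye" (4x4, takes a point from camera to tool coordinates, whose origin is the TCP and whose axes are the flange's). Camera axes: x right, y up, looking along -z (the intrinsics and any distortion apply to the point x, -y, -z); pixel columns grow to the right and rows downward; lengths in m; the calibration is good to about 2 mm. A picture is of the moment at which its call begins: read the wrist's pose just before it. There is no depth.
- r.close_job(): hands the job in; it is judged then, once.
The state is a dict: "time": time; "joint_positions": joint angles; "joint_vel": joint speeds; "joint_torque": joint torques, N m; "ee_pos": TCP position; "eef_rot": TCP orientation; "ft_force": force on the tool from outside, world axes, zero at the start; "torque": the same for the moment, N m; "width": finger opening in m; "grip_force": force on a finger pad.
Only numpy, scipy, OpenCV 4.12 (cv2) and the standard library are available. Lean on these libraries where they do the work, as an engineer would, in place of code of your own. Each camera call takes 0.05 s, during which the arm holds its last target. There are 200 camera calls.

## Working session

There is one attempt and no reset: what is moved stays moved. The work goes in short steps, Python scripts to look and compute and a tool call to move; the robot and the scene stay as the last step left them, time stands still between calls to the robot, and variables do not carry over. Pictures are saved under pics/ and viewed, at most 14 in all, crops included, and the job is handed in when it is done.

Besides the shell and the picture viewer there is one more tool, called as a command line: name --argument value ..., lists and objects as JSON in quotes. play_rows: Moves the arm, as the interface text tells. Shifts and turns lie within -1 to 1; 1 stands for 200 mm of shift or pi rad of turn. Its arguments: {"type":"object","properties":{"claw":{"type":"array"},"delta_pos":{"type":"array"},"delta_rot":{"type":"array"},"squeeze":{"type":"number"}},"required":["claw","delta_pos","delta_rot"]}

```bash
mkdir -p pics; cat > h.py <<'E'
import numpy as np, cv2
from bench import r
from scipy.spatial.transform import Rotation as R
def snap(name, fn=None):
    s=r.read_state(); c=r.camera(name)
    K=np.array(c["camera_matrix"]);D=np.array(c["D"],float)
    if name=="wrist":
        T=np.eye(4);T[:3,:3]=R.from_quat(s["eef_rot"]).as_matrix();T[:3,3]=s["ee_pos"];T=T@np.array(c["hand_eye"])
    else: T=np.array(c["cam_to_world"])
    if fn:
        cv2.imwrite(fn,c["pixels"][:,:,::-1]); np.savez(fn+".npz",K=K,D=D,T=T)
    return c["pixels"],K,D,T
def load(fn):
    z=np.load(fn+".npz"); return z["K"],z["D"],z["T"]
def ray(fn,uv):
    K,D,T=load(fn)
    p=cv2.undistortPoints(np.array([[uv]],float),K,D)[0,0]
    d=T[:3,:3]@np.array([p[0],-p[1],-1]); return T[:3,3],d/np.linalg.norm(d)
def onz(fn,uv,z):
    o,d=ray(fn,uv); return o+d*(z-o[2])/d[2]
def tri(*obs):
    A=0;b=0
    for fn,uv in obs:
        o,d=ray(fn,uv);P=np.eye(3)-np.outer(d,d);A=A+P;b=b+P@o
    return np.linalg.solve(A,b)
def proj(fn,X):
    K,D,T=load(fn); x=np.linalg.inv(T)@np.r_[X,1]; 
    return cv2.projectPoints(np.array([[x[0],-x[1],-x[2]]]),np.zeros(3),np.zeros(3),K,D)[0].ravel()
E
python3 - <<'E'
from h import *
np.set_printoptions(precision=4,suppress=True)
snap("top","pics/top0.png");snap("scene","pics/scene0.png");_,K,D,T=snap("wrist","pics/w0.png")
for f in("top0","scene0","w0"):print(load(f"pics/{f}.png"))
s=r.read_state();print(s,r.grip_point_offset)
E
```

```text
(array([[441.2855,   0.    , 318.2417],
       [  0.    , 441.2855, 231.5168],
       [  0.    ,   0.    ,   1.    ]]), array([-0.0685,  0.    ,  0.    ,  0.    ,  0.    ]), array([[-0.0217,  0.9953, -0.0947,  0.5086],
       [-0.9995, -0.0239, -0.0215, -0.0146],
       [-0.0236,  0.0942,  0.9953,  0.9372],
       [ 0.    ,  0.    ,  0.    ,  1.    ]]))
(array([[475.217 ,   0.    , 318.9706],
       [  0.    , 475.217 , 244.1784],
       [  0.    ,   0.    ,   1.    ]]), array([-0.0183,  0.    ,  0.    ,  0.    ,  0.    ]), array([[-0.8682, -0.3664,  0.3348,  0.9074],
       [ 0.4963, -0.6419,  0.5845,  0.5029],
       [ 0.0007,  0.6736,  0.7391,  0.7452],
       [ 0.    ,  0.    ,  0.    ,  1.    ]]))
(array([[384.9881,   0.    , 307.5479],
       [  0.    , 384.9881, 234.4897],
       [  0.    ,   0.    ,   1.    ]]), array([-0.0675,  0.    ,  0.    ,  0.    ,  0.    ]), array([[ 0.369 , -0.8925, -0.2594,  0.1587],
       [ 0.9294,  0.3538,  0.1048,  0.6103],
       [-0.0017, -0.2798,  0.9601,  0.3831],
       [ 0.    ,  0.    ,  0.    ,  1.    ]]))
{'time': 0.15, 'joint_positions': array([-1.2166,  0.3327, -0.0647,  1.4607,  0.0216,  1.3499, -0.0885]), 'joint_vel': array([ 0.0007, -0.0012, -0.0002, -0.0025, -0.0002,  0.0013,  0.0012]), 'joint_torque': array([  0.0011, -62.3633,   0.0248, -39.0137,  -0.0614,   0.0372,
         0.0001]), 'ee_pos': array([0.2299, 0.5809, 0.222 ]), 'eef_rot': array([ 0.1873,  0.9823, -0.0005, -0.0001]), 'ft_force': array([ 0.3509, -0.0897, -0.1953]), 'torque': array([0.0013, 0.0107, 0.048 ]), 'grip_force': 0.0, 'width': 0.08765494618932479} 0.0187
```

View pics/top0.png

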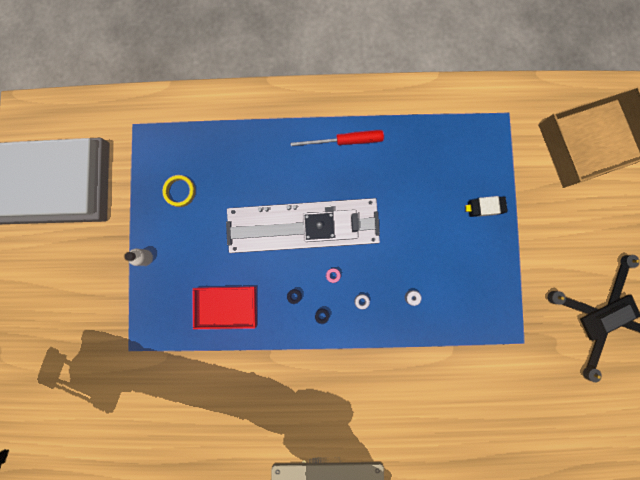

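View pics/scene0.png

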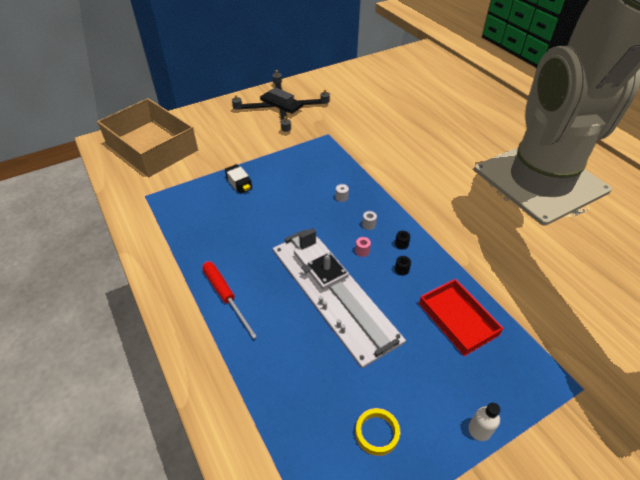

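Top view: the aluminium sleeves are at (363,302) and (414,298). Lookalikes are pink (333,275) and black (295,296) and (322,315), which are not meant. The rail runs from (378,220) to (228,232), with +y to the left. The handle is near (355,222), the pin at (319,225) and the tray at (224,307). The scene view agrees: sleeves at (342,192) and (370,220), pin at (326,262). Next is a close crop to compare the bores.

```bash
python3 - <<'E'
import cv2,numpy as np
t=cv2.imread("pics/top0.png");s=cv2.imread("pics/scene0.png")
a=cv2.resize(t[185:335,220:440],(792,540)[:2] if 0 else (800,545),interpolation=cv2.INTER_CUBIC)
cv2.imwrite("pics/c1.png",a)
b=cv2.resize(s[175:365,265:425],None,fx=3.15,fy=3.15,interpolation=cv2.INTER_CUBIC);cv2.imwrite("pics/c2.png",b)
from h import *
for n,uv in dict(A=(363,302),B=(414,298)).items(): print(n,onz("pics/top0.png",uv,.03))
E
```

```text
A [ 0.4486758  -0.08295025  0.03      ]
B [ 0.45429543 -0.18700217  0.03      ]
```

View pics/c1.png

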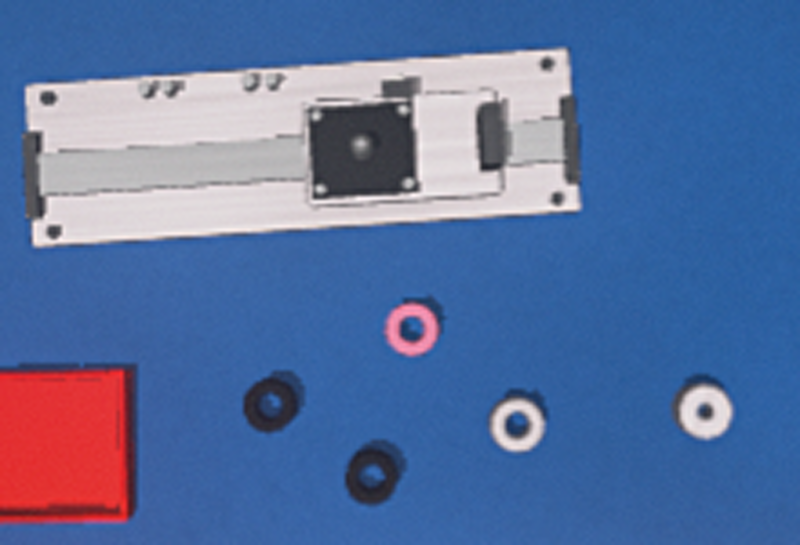

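View pics/c2.png

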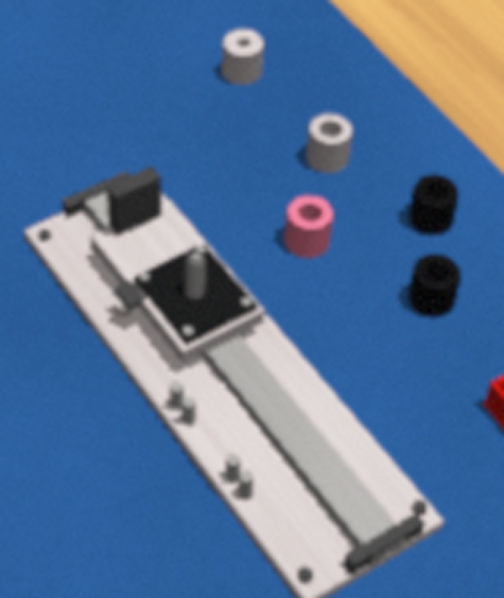

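The crops show that the sleeve at top (362,302) / scene (370,216) has the wide bore. The one at (414,298) / (342,188) has a small dark bore, so it is the misfit. Now I triangulate.

```bash
cat > loc.py <<'E'
from h import *
np.set_printoptions(precision=4,suppress=True)
t="pics/top0.png";s="pics/scene0.png"
c1=lambda u,v:((u+.5)/(800/220)-.5+220,(v+.5)/(545/150)-.5+185)
c2=lambda u,v:((u+.5)/3.15-.5+265,(v+.5)/3.15-.5+175)
P={}
for n,a,b in [("wide",c1(517,424),c2(330,129)),("narrow",c1(706,411),c2(243,42)),("pintop",c1(361,145),c2(196,253)),
 ("d1a",c1(250,79),c2(177,392)),("d1b",c1(273,79),c2(187,405)),("d2a",c1(147,86),c2(231,462)),
 ("handle",c1(494,134),c2(134,180))]:
    P[n]=tri((t,a),(s,b)); print(n,P[n], onz(t,a,P[n][2])[:2])
for n,uv in [("hole -y+x",c1(547,63)),("hole -y-x",c1(557,199)),("hole +y+x",c1(48,98)),("hole+y-x",c1(54,232))]: print(n,onz(t,uv,.01))
for n,uv in [("tray a",(193,288)),("tray b",(255,286)),("tray c",(193,329)),("tray d",(257,327))]: print(n,onz(t,uv,.025))
E
python3 loc.py
```

```text
wide [ 0.4496 -0.08    0.0321] [ 0.4502 -0.0804]
narrow [ 0.4543 -0.1856  0.0327] [ 0.455  -0.1861]
pintop [0.6042 0.0026 0.0737] [0.6045 0.0024]
d1a [0.6495 0.064  0.0378] [0.6477 0.0653]
d1b [0.6467 0.0569 0.0159] [0.6508 0.0539]
d2a [0.6473 0.122  0.0399] [0.6449 0.1237]
handle [ 0.6078 -0.069   0.0736] [ 0.6087 -0.0697]
hole -y+x [ 0.6571 -0.1059  0.01  ]
hole -y-x [ 0.5774 -0.109   0.01  ]
hole +y+x [0.6439 0.1869 0.01  ]
hole+y-x [0.5649 0.1836 0.01  ]
tray a [0.4836 0.2682 0.025 ]
tray b [0.4855 0.1382 0.025 ]
tray c [0.3993 0.2683 0.025 ]
tray d [0.4017 0.135  0.025 ]
```

play_rows --claw '[0, 0, 0, 0, 0, 0, 0, 0]' --delta_pos '[[0, 0, 0], [0, 0, 0], [0, 0, 0], [0, 0, 0], [0, 0, 0], [0, 0, 0], [0, 0, 0], [0, 0, 0]]' --delta_rot '[[0, 0, 0.0457], [0, 0, 0.0457], [0, 0, 0.0457], [0, 0, 0.0457], [0, 0, 0.0457], [0, 0, 0.0457], [0, 0, 0.0457], [0, 0, 0.0457]]' --squeeze 15

```text
time: 0.95
ee_pos: [0.2299, 0.581, 0.2222]
eef_rot: [0.693, 0.721, -0.0, 0.0]
ft_force: [0.2, 0.1, -0.9]
width: 0.0872
grip_force: 0.0
```

```bash
cat > to.py <<'E'
import sys
from h import *
np.set_printoptions(precision=4,suppress=True)
s=r.read_state();Rm=R.from_quat(s["eef_rot"]).as_matrix()
d=Rm.T@(np.array(eval(sys.argv[1]))-s["ee_pos"])/.2
print("t",s["time"],"pos",s["ee_pos"],"axes",Rm.T.round(3).tolist(),"q",s["joint_positions"]);print("delta(scaled)",d)
print("F",s["ft_force"],"w",s["width"],s["grip_force"])
E
python3 to.py "[.47,.15,.22]"
```

```text
t 0.95 pos [0.2299 0.581  0.2222] axes [[-0.04, 0.999, -0.001], [0.999, 0.04, -0.0], [-0.0, -0.001, -1.0]] q [-1.3372  0.3291  0.0895  1.4679 -0.0297  1.3464 -1.2062]
delta(scaled) [-2.2009  1.1145  0.012 ]
F [ 0.2406  0.13   -0.8878] w 0.08718925567160332 0.0
```

play_rows --claw '[0, 0, 0, 0, 0, 0, 0, 0]' --delta_pos '[[-0.18, 0.14, 0], [-0.18, 0.14, 0], [-0.18, 0.12, 0], [-0.18, 0.12, 0], [-0.18, 0.12, 0], [-0.18, 0.12, 0], [-0.18, 0.12, 0], [-0.18, 0.1, 0]]' --delta_rot '[[0, 0, 0], [0, 0, 0], [0, 0, 0], [0, 0, 0], [0, 0, 0], [0, 0, 0], [0, 0, 0], [0, 0, 0]]'

```text
time: 1.75
ee_pos: [0.4398, 0.3005, 0.2225]
eef_rot: [0.691, 0.723, 0.0, 0.0]
ft_force: [0.3, 0.5, 0.3]
width: 0.087
grip_force: 0.0
```

play_rows --claw '[0, 0, 0, 0, 0, 0, 0, 0]' --delta_pos '[[-0.2, 0, 0], [-0.2, 0, 0], [-0.2, 0, 0], [-0.2, 0, 0], [-0.2, 0, 0], [-0.2, 0, 0], [-0.2, 0, 0], [-0.2, 0, 0]]' --delta_rot '[[0, 0, 0], [0, 0, 0], [0, 0, 0], [0, 0, 0], [0, 0, 0], [0, 0, 0], [0, 0, 0], [0, 0, 0]]'

```text
time: 2.55
ee_pos: [0.453, -0.0189, 0.2225]
eef_rot: [0.691, 0.723, 0.0, -0.0]
ft_force: [1.0, 0.1, 0.1]
width: 0.0869
grip_force: 0.0
```

```bash
python3 to.py "[.4545,-.186,.16]"; python3 - <<'E'
from h import *
snap("wrist","pics/w1.png")
for n,X in dict(narrow=[.4545,-.1858,.03],wide=[.4498,-.08,.03],pin=[.604,.0026,.071]).items(): print(n,proj("pics/w1.png",X))
E
```

```text
t 2.55 pos [ 0.453  -0.0189  0.2225] axes [[-0.045, 0.999, 0.001], [0.999, 0.045, 0.0], [0.0, 0.001, -1.0]] q [-0.6705 -0.0937  0.5854  1.9162  0.0531  1.3037 -0.0557]
delta(scaled) [-0.8351 -0.0307  0.3121]
F [0.963  0.0761 0.0907] w 0.08686785721167613 0.0
narrow [301.96294982 361.65184371]
wide [301.48207877 269.2024942 ]
pin [488.36449499 202.27902893]
```

View pics/w1.png

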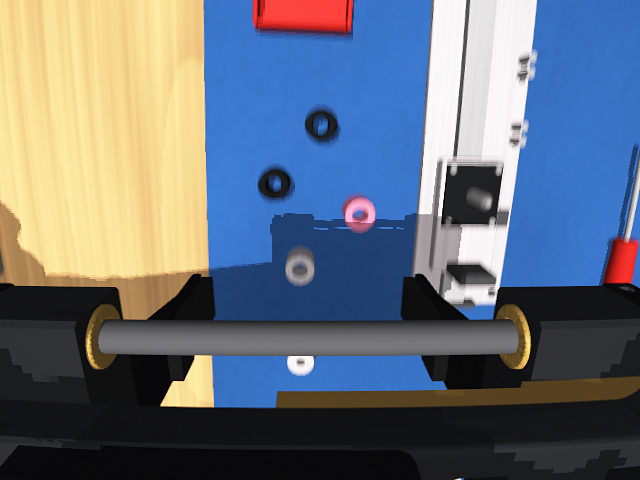

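Wrist view (slightly blurred): wide sleeve at (300,267), misfit at (300,361), pin at (480,198). That is close to the projections. Moving over the misfit.

play_rows --claw '[0, 0, 0, 0, 0, 0, 0, 0]' --delta_pos '[[-0.2, -0.01, 0], [-0.2, -0.01, 0.05], [-0.2, -0.01, 0.05], [-0.16, 0, 0.1], [-0.075, 0, 0.1], [0, 0, 0.01], [0, 0, 0], [0, 0, 0]]' --delta_rot '[[0, 0, 0], [0, 0, 0], [0, 0, 0], [0, 0, 0], [0, 0, 0], [0, 0, 0], [0, 0, 0], [0, 0, 0]]'

```text
time: 3.4
ee_pos: [0.4555, -0.1833, 0.1612]
eef_rot: [0.69, 0.724, 0.0, 0.0]
ft_force: [0.0, 0.8, 0.0]
width: 0.0869
grip_force: 0.0
```

```bash
cat > ring.py <<'E'
import sys
from h import *
np.set_printoptions(precision=4,suppress=True)
def ring(fn,X,rad=45):
    """centre of light ring near projected world point"""
    u,v=proj(fn,X).astype(int); im=cv2.imread(fn); x0,y0=max(u-rad,0),max(v-rad,0)
    c=im[y0:v+rad,x0:u+rad]; hsv=cv2.cvtColor(c,cv2.COLOR_BGR2HSV)
    m=((hsv[...,1]<70)&(hsv[...,2]>150)).astype(np.uint8)
    n,l,st,ce=cv2.connectedComponentsWithStats(m)
    out=[]
    for i in range(1,n):
        if st[i,4]>60:
            k=cv2.findContours((l==i).astype(np.uint8),cv2.RETR_EXTERNAL,cv2.CHAIN_APPROX_NONE)[0][0]
            e=cv2.fitEllipse(k); out.append((e[0][0]+x0,e[0][1]+y0,e[1]))
    return (u,v),out
if __name__=="__main__":
    fn,X=sys.argv[1],eval(sys.argv[2]); snap("wrist",fn); p,o=ring(fn,X); print(p)
    for e in o: print(e, onz(fn,e[:2],X[2]))
E
python3 ring.py pics/w2.png "[.4545,-.1858,.03]";python3 to.py "[.4545,-.186,.006]"
```

```text
(np.int64(305), np.int64(228))
(np.float64(303.92333602905273), np.float64(225.13102340698242), (34.40800476074219, 35.39122772216797)) [ 0.4528 -0.1832  0.03  ]
t 3.45 pos [ 0.4557 -0.1833  0.1613] axes [[-0.047, 0.999, 0.0], [0.999, 0.047, 0.001], [0.001, 0.0, -1.0]] q [-0.4889  0.0796  0.8251  1.9235 -0.0646  1.1638  0.4073]
delta(scaled) [-0.0135 -0.0074  0.7766]
F [-0.7296 -0.2066 -0.2641] w 0.08734628026785775 0.0
```

View pics/w2.png

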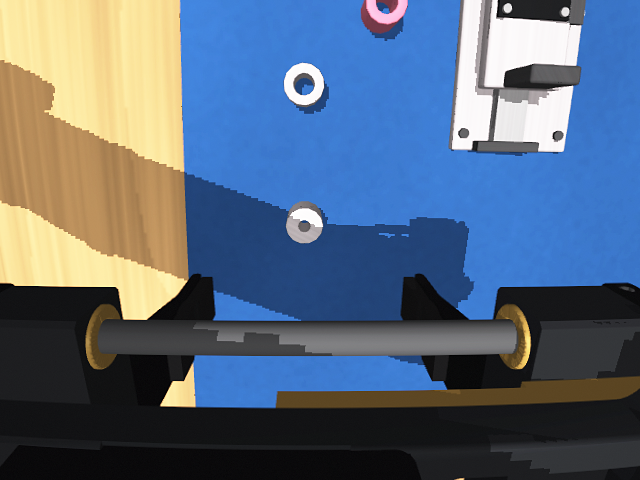

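Wrist view: the misfit is at (304,225), between the fingers, with its small bore clear. The wide sleeve is at (304,85). Descending and gripping.

play_rows --claw '[0, 0, 0, 0, 0, 0, 0, 0]' --delta_pos '[[-0.003, -0.005, 0.1], [-0.003, -0.005, 0.2], [0, 0, 0.2], [0, 0, 0.15], [0, 0, 0.09], [0, 0, 0.035], [0, 0, 0], [0, 0, 0]]' --delta_rot '[[0, 0, 0], [0, 0, 0], [0, 0, 0], [0, 0, 0], [0, 0, 0], [0, 0, 0], [0, 0, 0], [0, 0, 0]]'

```text
time: 4.25
ee_pos: [0.454, -0.1855, 0.0067]
eef_rot: [0.691, 0.723, 0.001, 0.001]
ft_force: [0.5, 0.4, -0.3]
width: 0.0871
grip_force: 0.0
```

play_rows --claw '[0.7, 0.8, 1, 1, 1, 1, 1, 1]' --delta_pos '[[0, 0, 0], [0, 0, 0], [0, 0, 0], [0, 0, 0], [0, 0, 0], [0, 0, 0], [0, 0, 0], [0, 0, 0]]' --delta_rot '[[0, 0, 0], [0, 0, 0], [0, 0, 0], [0, 0, 0], [0, 0, 0], [0, 0, 0], [0, 0, 0], [0, 0, 0]]'

```text
time: 5.05
ee_pos: [0.453, -0.1857, 0.0055]
eef_rot: [0.691, 0.723, -0.0, -0.0]
ft_force: [-0.5, -0.5, 0.6]
width: 0.0308
grip_force: 0.1
```

```bash
python3 to.py "[.4425,.2035,.1]"; python3 -c "
from h import *
snap('wrist','pics/w3.png')"
```

```text
t 5.05 pos [ 0.453  -0.1857  0.0055] axes [[-0.045, 0.999, 0.0], [0.999, 0.045, -0.0], [-0.0, 0.0, -1.0]] q [-0.364   0.3593  0.7524  2.0596 -0.328   0.8418  0.6239]
delta(scaled) [ 1.9463  0.0361 -0.4726]
F [-0.5083 -0.5493  0.5745] w 0.030774631521230052 0.07093233181919345
```

play_rows --claw '[1, 1, 1, 1, 1, 1, 1, 1]' --delta_pos '[[0, 0, 0], [0, 0, 0], [0, 0, -0.02], [0, 0, -0.1], [0, 0, -0.2], [0.05, 0, -0.2], [0.15, 0.005, 0], [0.2, 0.005, 0]]' --delta_rot '[[0, 0, 0], [0, 0, 0], [0, 0, 0], [0, 0, 0], [0, 0, 0], [0, 0, 0], [0, 0, 0], [0, 0, 0]]'

```text
time: 5.9
ee_pos: [0.452, -0.1062, 0.111]
eef_rot: [0.692, 0.722, 0.001, 0.001]
ft_force: [0.1, -0.1, -0.8]
width: 0.0298
grip_force: 15.0
```

```bash
python3 to.py "[.4425,.2025,.1]"
```

```text
t 5.9 pos [ 0.452  -0.1062  0.111 ] axes [[-0.042, 0.999, 0.0], [0.999, 0.042, 0.003], [0.003, 0.0, -1.0]] q [-0.626   0.0703  0.7963  2.0435 -0.059   1.0466  0.2406]
delta(scaled) [1.5441 0.017  0.0553]
F [ 0.0652 -0.1335 -0.7874] w 0.029761465712200435 14.9981177218433
```

play_rows --claw '[1, 1, 1, 1, 1, 1, 1, 1]' --delta_pos '[[0.22, 0, 0], [0.22, 0, 0], [0.22, 0, 0], [0.22, 0, 0], [0.22, 0.01, 0], [0.22, 0.01, 0], [0.2, 0.01, 0], [0.03, 0, 0]]' --delta_rot '[[0, 0, 0], [0, 0, 0], [0, 0, 0], [0, 0, 0], [0, 0, 0], [0, 0, 0], [0, 0, 0], [0, 0, 0]]'

```text
time: 6.7
ee_pos: [0.4425, 0.2093, 0.1097]
eef_rot: [0.689, 0.725, 0.001, -0.0]
ft_force: [-0.1, 0.7, -0.2]
width: 0.0301
grip_force: 15.0
```

```bash
python3 to.py "[.4425,.2025,.011]"; python3 -c "
from h import *
snap('wrist','pics/w4.png')"
```

```text
t 6.7 pos [0.4425 0.2093 0.1097] axes [[-0.052, 0.999, 0.001], [0.999, 0.052, 0.0], [0.0, 0.001, -1.0]] q [-0.9916  0.1332  0.492   1.9725 -0.0732  1.0519 -0.4155]
delta(scaled) [-0.0344 -0.0019  0.4936]
F [-0.1078  0.6575 -0.2008] w 0.03014101198033352 15.000359395817213
```

View pics/w4.png

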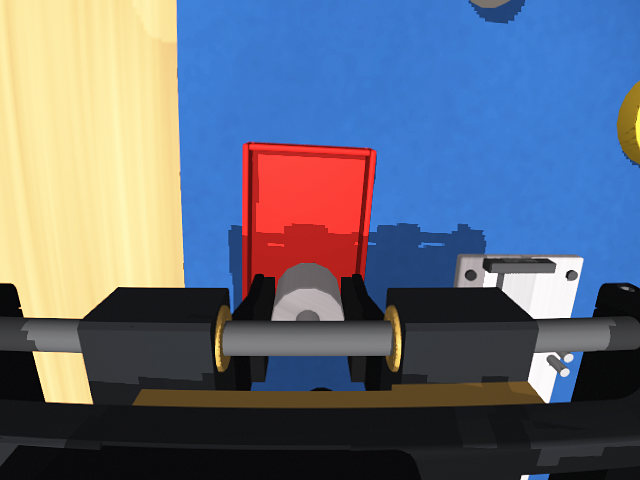

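Wrist view: the misfit is held at about (308,290), over the tray. The tray's far corners are at (244,143) and (377,152), so the gripper is centred across it. Lowering and releasing with a small opening.

play_rows --claw '[1, 1, 1, 1, 1, 1, 0.7, 0.58]' --delta_pos '[[0, 0, 0.08], [0, 0, 0.15], [0, 0, 0.13], [0, 0, 0.09], [0, 0, 0.04], [0, 0, 0], [0, 0, 0], [0, 0, 0]]' --delta_rot '[[0, 0, 0], [0, 0, 0], [0, 0, 0], [0, 0, 0], [0, 0, 0], [0, 0, 0], [0, 0, 0], [0, 0, 0]]'

```text
time: 7.55
ee_pos: [0.444, 0.2045, 0.0126]
eef_rot: [0.691, 0.723, 0.001, 0.0]
ft_force: [-0.0, -0.4, 0.4]
width: 0.0326
grip_force: 0.0
```

play_rows --claw '[0.58, 0.58, 0.58, 0.58, 0.58, 0.58, 0.4, 0.2]' --delta_pos '[[0, 0, 0], [0, 0, -0.02], [0, 0, -0.1], [0, 0, -0.2], [0, 0, -0.2], [0, 0, -0.02], [-0.1, 0.01, 0], [-0.2, 0.01, 0]]' --delta_rot '[[0, 0, 0], [0, 0, 0], [0, 0, 0], [0, 0, 0], [0, 0, 0], [0, 0, 0], [0, 0, 0], [0, 0, 0]]'

```text
time: 8.35
ee_pos: [0.4501, 0.1464, 0.1201]
eef_rot: [0.689, 0.725, 0.001, 0.0]
ft_force: [0.6, -0.4, 0.7]
width: 0.0461
grip_force: 0.0
```

```bash
python3 to.py "[.4505,-.0808,.16]"
```

```text
t 8.35 pos [0.4501 0.1464 0.1201] axes [[-0.05, 0.999, 0.001], [0.999, 0.05, 0.001], [0.001, 0.001, -1.0]] q [-0.9359  0.0784  0.5521  2.0033 -0.0476  1.0703 -0.3121]
delta(scaled) [-1.1347 -0.0547 -0.2011]
F [ 0.5823 -0.3966  0.7339] w 0.046076001713088524 0.0
```

play_rows --claw '[0, 0, 0, 0, 0, 0, 0, 0]' --delta_pos '[[-0.2, -0.01, -0.05], [-0.2, -0.01, -0.05], [-0.2, -0.01, -0.05], [-0.2, -0.01, -0.05], [-0.2, -0.01, 0], [-0.1, 0, 0], [-0.02, 0, 0], [0, 0, 0]]' --delta_rot '[[0, 0, 0], [0, 0, 0], [0, 0, 0], [0, 0, 0], [0, 0, 0], [0, 0, 0], [0, 0, 0], [0, 0, 0]]'

```text
time: 9.15
ee_pos: [0.4501, -0.0797, 0.1595]
eef_rot: [0.691, 0.723, 0.0, -0.0]
ft_force: [-0.3, -0.7, 0.7]
width: 0.0867
grip_force: 0.0
```

```bash
python3 ring.py pics/w5.png "[.4505,-.0808,.03]"; python3 to.py "[.4505,-.0808,.006]"
```

```text
(np.int64(307), np.int64(227))
(np.float64(304.72124099731445), np.float64(222.97208786010742), (34.818878173828125, 35.5783576965332)) [ 0.4478 -0.0774  0.03  ]
t 9.2 pos [ 0.4502 -0.0788  0.1594] axes [[-0.046, 0.999, 0.0], [0.999, 0.046, -0.0], [-0.0, 0.0, -1.0]] q [-0.7086 -0.0319  0.7837  2.0022  0.0242  1.1623  0.1113]
delta(scaled) [-0.0104  0.0012  0.7671]
F [-0.7823 -0.7842 -0.0126] w 0.08693832219137948 0.0
```

View pics/w5.png

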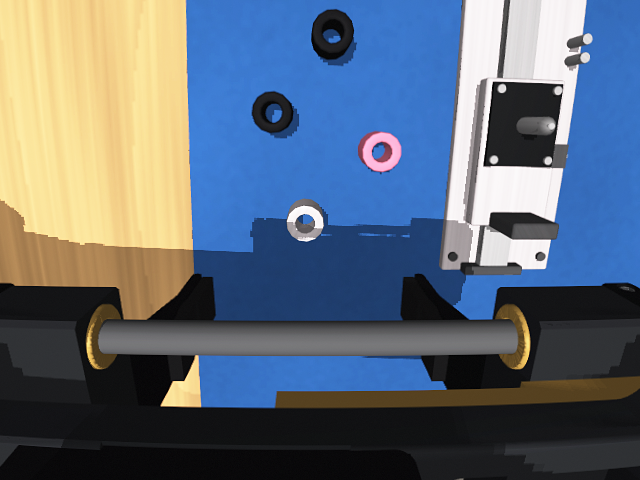

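Wrist view: the wide sleeve is at (305,223), with a large bore. The pin tip is near (550,127) and the pink and black lookalikes sit above it. I'll measure the pin from the same relative camera pose before gripping, so the displacement doesn't depend on the calibration.

play_rows --claw '[0, 0, 0, 0, 0, 0, 0, 0]' --delta_pos '[[0.05, 0.15, -0.1], [0.07, 0.17, -0.1], [0.07, 0.17, -0.005], [0.07, 0.17, 0], [0.07, 0.13, 0], [0.048, 0.002, 0], [0, 0, 0], [0, 0, 0]]' --delta_rot '[[0, 0, 0], [0, 0, 0], [0, 0, 0], [0, 0, 0], [0, 0, 0], [0, 0, 0], [0, 0, 0], [0, 0, 0]]'

```text
time: 10.0
ee_pos: [0.6042, 0.0033, 0.2004]
eef_rot: [0.691, 0.723, -0.0, -0.0]
ft_force: [0.6, -0.3, 0.0]
width: 0.0871
grip_force: 0.0
```

```bash
python3 to.py "[.4502,-.0788,.16]"; python3 - <<'E'
from h import *
snap("wrist","pics/w6.png"); im=cv2.imread("pics/w6.png")
print(proj("pics/w6.png",[.6042,.0026,.071]),proj("pics/w6.png",[.6042,.0026,.037]))
cv2.imwrite("pics/w6c.png",cv2.resize(im[130:290,220:400],None,fx=3.5,fy=3.5,interpolation=cv2.INTER_CUBIC))
E
```

```text
t 10.0 pos [0.6042 0.0033 0.2004] axes [[-0.046, 0.999, 0.0], [0.999, 0.046, -0.001], [-0.001, 0.0, -1.0]] q [-0.6772  0.3601  0.7589  1.5843 -0.2547  1.2999  0.1645]
delta(scaled) [-0.3746 -0.788   0.2024]
F [ 0.6327 -0.2761  0.0233] w 0.08708692145774113 0.0
[307.57290751 226.78176833] [307.61248561 216.5566897 ]
```

View pics/w6c.png

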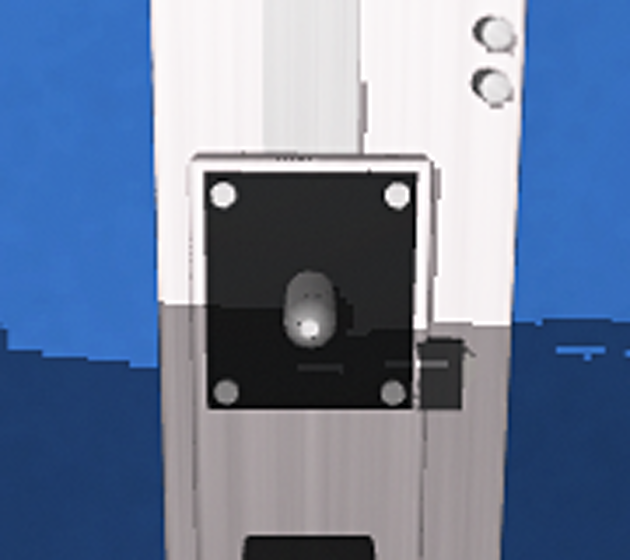

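The crop shows the pin tip at (310,328), which is full-frame (308.4,223.4). The foot is consistent with the plate's screw centre. So pin minus sleeve along tool x is about 75.4 mm. Going back to grip the wide sleeve.

play_rows --claw '[0, 0, 0, 0, 0, 0, 0, 0]' --delta_pos '[[-0.078, -0.15, 0], [-0.08, -0.17, 0], [-0.08, -0.17, 0], [-0.08, -0.17, 0], [-0.06, -0.132, 0.1], [0, 0, 0.2], [0, 0, 0.2], [0, 0, 0.2]]' --delta_rot '[[0, 0, 0], [0, 0, 0], [0, 0, 0], [0, 0, 0], [0, 0, 0], [0, 0, 0], [0, 0, 0], [0, 0, 0]]'

```text
time: 10.85
ee_pos: [0.4498, -0.0797, 0.0599]
eef_rot: [0.691, 0.723, 0.002, 0.0]
ft_force: [0.5, 2.4, -0.2]
width: 0.087
grip_force: 0.0
```

play_rows --claw '[0, 0, 0, 0, 0.7, 1, 1, 1]' --delta_pos '[[0, 0, 0.15], [0, 0, 0.1], [0, 0, 0.023], [0, 0, 0], [0, 0, 0], [0, 0, 0], [0, 0, 0], [0, 0, 0]]' --delta_rot '[[0, 0, 0], [0, 0, 0], [0, 0, 0], [0, 0, 0], [0, 0, 0], [0, 0, 0], [0, 0, 0], [0, 0, 0]]'

```text
time: 11.65
ee_pos: [0.4506, -0.0795, 0.0064]
eef_rot: [0.691, 0.723, 0.001, 0.0]
ft_force: [0.1, -0.0, 1.0]
width: 0.0625
grip_force: 0.0
```

play_rows --claw '[1, 1, 1, 1, 1, 1, 1, 1]' --delta_pos '[[0, 0, 0], [0, 0, 0], [0, 0, 0], [0, 0, 0], [0, 0, 0], [0, 0, 0], [0, 0, 0], [0, 0, 0]]' --delta_rot '[[0, 0, 0], [0, 0, 0], [0, 0, 0], [0, 0, 0], [0, 0, 0], [0, 0, 0], [0, 0, 0], [0, 0, 0]]'

```text
time: 12.45
ee_pos: [0.4502, -0.0797, 0.0059]
eef_rot: [0.691, 0.723, -0.0, -0.0]
ft_force: [-0.9, -0.0, 0.7]
width: 0.0297
grip_force: 15.0
```

```bash
python3 to.py "[.4502,-.0788,.125]"
```

```text
t 12.45 pos [ 0.4502 -0.0797  0.0059] axes [[-0.045, 0.999, 0.0], [0.999, 0.045, -0.0], [-0.0, 0.0, -1.0]] q [-0.6497  0.2905  0.8053  2.1403 -0.287   0.8179  0.3787]
delta(scaled) [ 0.0046  0.0004 -0.5955]
F [-0.8623 -0.0487  0.6859] w 0.029711442029267295 15.000058345030993
```

play_rows --claw '[1, 1, 1, 1, 1, 1, 1, 1]' --delta_pos '[[0, 0, -0.05], [0, 0, -0.15], [0, 0, -0.2], [0.05, 0.1, -0.2], [0.08, 0.18, 0], [0.08, 0.18, 0], [0.08, 0.18, 0], [0.087, 0.156, 0]]' --delta_rot '[[0, 0, 0], [0, 0, 0], [0, 0, 0], [0, 0, 0], [0, 0, 0], [0, 0, 0], [0, 0, 0], [0, 0, 0]]'

```text
time: 13.25
ee_pos: [0.6074, 0.0038, 0.1265]
eef_rot: [0.691, 0.723, 0.0, 0.0]
ft_force: [-0.6, 0.5, 0.3]
width: 0.0301
grip_force: 15.0
```

play_rows --claw '[1, 1]' --delta_pos '[[0, 0, 0], [0, 0, 0]]' --delta_rot '[[0, 0, 0], [0, 0, 0]]'

```text
time: 13.45
ee_pos: [0.6059, 0.0027, 0.1261]
eef_rot: [0.691, 0.723, -0.001, 0.0]
ft_force: [-0.5, -0.2, -1.0]
width: 0.0297
grip_force: 15.0
```

```bash
python3 to.py "[.605,.0033,.082]"; python3 - <<'E'
from h import *
snap("wrist","pics/w7.png"); snap("scene","pics/s7.png"); snap("top","pics/t7.png")
a=cv2.imread("pics/w7.png")[130:400,200:420]; b=cv2.imread("pics/s7.png")[190:300,270:390]
b=cv2.resize(b,None,fx=3.3,fy=3.3,interpolation=cv2.INTER_CUBIC)
a=cv2.resize(a,None,fx=1.8,fy=1.8,interpolation=cv2.INTER_CUBIC)
H=max(a.shape[0],b.shape[0]); o=np.zeros((H,a.shape[1]+b.shape[1],3),np.uint8);o[:a.shape[0],:a.shape[1]]=a;o[:b.shape[0],a.shape[1]:]=b
print(o.shape);cv2.imwrite("pics/c7.png",o)
E
```

```text
t 13.45 pos [0.6059 0.0027 0.1261] axes [[-0.046, 0.999, -0.001], [0.999, 0.046, -0.001], [-0.0, -0.001, -1.0]] q [-0.701   0.4522  0.8005  1.668  -0.3459  1.1703  0.2322]
delta(scaled) [ 0.0033 -0.0042  0.2204]
F [-0.5038 -0.181  -1.0085] w 0.029657991651150323 14.999710974952905
(486, 792, 3)
```

View pics/c7.png

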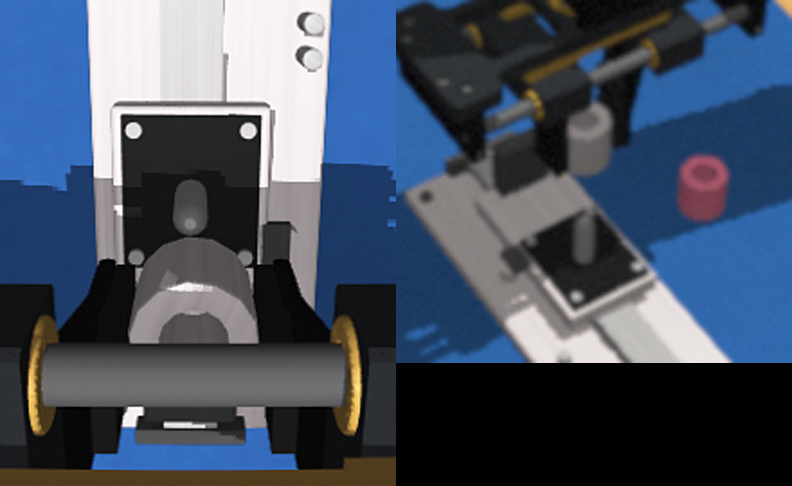

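Wrist half of the crop: the pin tip is at (190,225) and the held sleeve's centre line is at u≈194, so the tool sits about 1 mm too far in +y. Scene half: the sleeve hangs upright above the pin. I'll correct by -1 mm and lower.

play_rows --claw '[1, 1, 1, 1, 1, 1, 1, 1]' --delta_pos '[[0, -0.005, 0.08], [0, 0, 0.1], [0, 0, 0.04], [0, 0, 0], [0, 0, 0.015], [0, 0, 0.015], [0, 0, 0.015], [0, 0, 0.01]]' --delta_rot '[[0, 0, 0], [0, 0, 0], [0, 0, 0], [0, 0, 0], [0, 0, 0], [0, 0, 0], [0, 0, 0], [0, 0, 0]]'

```text
time: 14.4
ee_pos: [0.6049, 0.0029, 0.0709]
eef_rot: [0.691, 0.723, 0.0, 0.0]
ft_force: [-0.2, 0.1, -0.2]
width: 0.03
grip_force: 15.0
```

```bash
python3 to.py "[.605,.0033,.043]"
```

```text
t 14.4 pos [0.6049 0.0029 0.0709] axes [[-0.046, 0.999, 0.0], [0.999, 0.046, 0.0], [0.0, 0.0, -1.0]] q [-0.6722  0.5123  0.7645  1.7186 -0.397   1.0718  0.2674]
delta(scaled) [0.0021 0.0006 0.1395]
F [-0.2164  0.1203 -0.1584] w 0.029995519982068092 14.9999894942448
```

play_rows --claw '[1, 1, 1, 1]' --delta_pos '[[0, 0, 0.015], [0, 0, 0.015], [0, 0, 0.015], [0, 0, 0.015]]' --delta_rot '[[0, 0, 0], [0, 0, 0], [0, 0, 0], [0, 0, 0]]'

```text
time: 14.8
ee_pos: [0.6048, 0.0028, 0.0586]
eef_rot: [0.691, 0.723, 0.0, -0.0]
ft_force: [0.5, -0.1, -0.0]
width: 0.0294
grip_force: 15.0
```

play_rows --claw '[1, 1, 1, 1, 1, 1, 1]' --delta_pos '[[0, 0, 0.015], [0, 0, 0.02], [0, 0, 0.02], [0, 0, 0.01], [0, 0, 0.008], [0, 0, 0], [0, 0, 0]]' --delta_rot '[[0, 0, 0], [0, 0, 0], [0, 0, 0], [0, 0, 0], [0, 0, 0], [0, 0, 0], [0, 0, 0]]'

```text
time: 15.5
ee_pos: [0.6049, 0.0028, 0.0444]
eef_rot: [0.691, 0.723, 0.0, 0.0]
ft_force: [0.1, 0.3, 0.3]
width: 0.0301
grip_force: 15.0
```

play_rows --claw '[1, 1, 0.8, 0.6, 0.5, 0.5, 0.5, 0.5]' --delta_pos '[[0, 0, 0.006], [0, 0, 0], [0, 0, 0], [0, 0, 0], [0, 0, 0], [0, 0, 0], [0, 0, -0.03], [0, 0, -0.1]]' --delta_rot '[[0, 0, 0], [0, 0, 0], [0, 0, 0], [0, 0, 0], [0, 0, 0], [0, 0, 0], [0, 0, 0], [0, 0, 0]]'

```text
time: 16.3
ee_pos: [0.6036, 0.0028, 0.0682]
eef_rot: [0.691, 0.723, -0.001, -0.001]
ft_force: [0.7, 0.2, 0.4]
width: 0.043
grip_force: 0.0
```

play_rows --claw '[0.5, 0.5, 1, 1, 1, 1, 1, 1]' --delta_pos '[[0, 0, -0.2], [0, 0, -0.1], [-0.15, 0, 0], [-0.2, 0, 0], [-0.2, 0, 0], [-0.1, 0, 0], [0, 0, 0], [0, 0, 0]]' --delta_rot '[[0, 0, 0], [0, 0, 0], [0, 0, 0], [0, 0, 0], [0, 0, 0], [0, 0, 0], [0, 0, 0], [0, 0, 0]]'

```text
time: 17.1
ee_pos: [0.6108, -0.1269, 0.1293]
eef_rot: [0.691, 0.723, 0.0, -0.0]
ft_force: [-0.1, 0.2, 0.2]
width: 0.0048
grip_force: 0.0
```

```bash
python3 to.py "[.611,-.115,.055]"; python3 - <<'E'
from h import *
snap("wrist","pics/w8.png"); snap("scene","pics/s8.png"); snap("top","pics/t8.png")
f=lambda n,y0,y1,x0,x1,k:cv2.resize(cv2.imread(n)[y0:y1,x0:x1],None,fx=k,fy=k,interpolation=cv2.INTER_CUBIC)
a=f("pics/w8.png",0,480,150,550,1);b=f("pics/s8.png",210,370,260,420,2.5);c=f("pics/s8.png",270,360,410,510,2)
o=np.zeros((590,800,3),np.uint8);o[:480,:400]=a;o[:400,400:]=b;o[400:580,400:600]=c
cv2.imwrite("pics/c8.png",o)
E
```

```text
t 17.1 pos [ 0.6108 -0.1269  0.1293] axes [[-0.045, 0.999, 0.0], [0.999, 0.045, 0.0], [0.0, 0.0, -1.0]] q [-0.479   0.497   0.8144  1.6155 -0.3824  1.1959  0.462 ]
delta(scaled) [0.059  0.0037 0.3718]
F [-0.146   0.1791  0.2482] w 0.004757842981497301 0.0
```

View pics/c8.png

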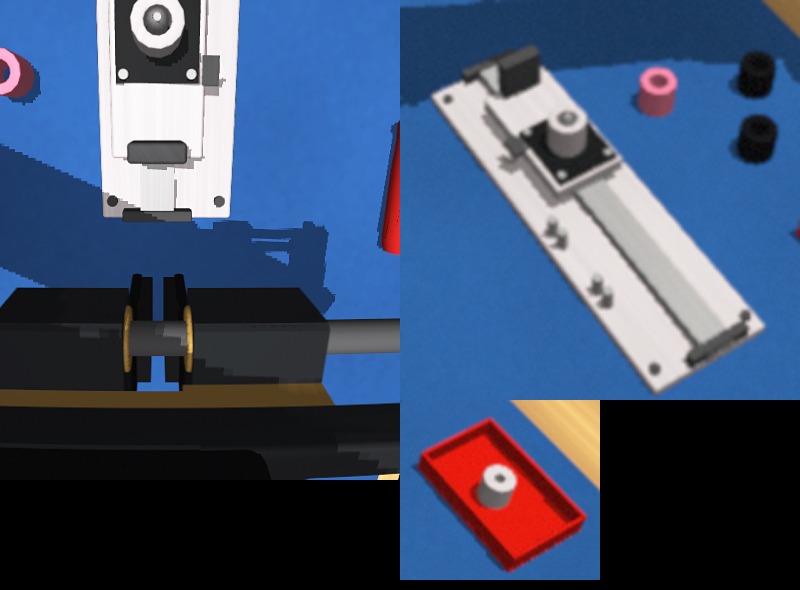

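The left part shows the wide sleeve ringed on the pin at (157,18), with the handle at (157,152) and the shut fingers centred behind it. The scene part shows the sleeve seated with the pin tip just proud, at (567,125), and the misfit standing in the tray at (497,485). Now lowering behind the handle and working out the push.

play_rows --claw '[1, 1, 1, 1, 1, 1]' --delta_pos '[[0, 0, 0.1], [0, 0, 0.2], [0, 0, 0.1], [0, 0, 0.02], [0.05, 0, 0], [0.05, 0, 0]]' --delta_rot '[[0, 0, 0], [0, 0, 0], [0, 0, 0], [0, 0, 0], [0, 0, 0], [0, 0, 0]]'

```text
time: 17.85
ee_pos: [0.6107, -0.1061, 0.0465]
eef_rot: [0.691, 0.723, 0.001, 0.001]
ft_force: [-0.3, 0.5, 0.5]
width: 0.0004
grip_force: 0.0
```

```bash
python3 to.py "[.6089,-.0834,.045]"; python3 - <<'E'
from h import *
ax=np.array([-.045,.999])
c=lambda u,v:((u+.5)/3.5-.5+220,(v+.5)/3.5-.5+130)
w="pics/w6.png"; pin=onz(w,c(310.5,328),.071)[:2]; d=[onz(w,c(*p),.03)[:2] for p in((500,34),(496,87))]
print("wrist pin",pin,"d",d,"push",.022+ax@(np.mean(d,0)-pin))
t="pics/top0.png";c1=lambda u,v:((u+.5)/(800/220)-.5+220,(v+.5)/(545/150)-.5+185)
pin=onz(t,c1(361,145),.071)[:2];d=[onz(t,c1(*p),.03)[:2] for p in((251,78),(275,78))]
print("top",pin,d,"push",.022+ax@(np.mean(d,0)-pin))
E
```

```text
t 17.85 pos [ 0.6107 -0.1061  0.0465] axes [[-0.046, 0.999, 0.0], [0.999, 0.046, 0.002], [0.002, 0.0, -1.0]] q [-0.4753  0.5794  0.7586  1.6951 -0.4504  1.0478  0.4771]
delta(scaled) [ 0.1138 -0.0038  0.0075]
F [-0.2941  0.4535  0.5077] w 0.00040090863595346725 0.0
wrist pin [0.60468663 0.0053915 ] d [array([0.64739663, 0.06976941]), array([0.64743849, 0.05716214])] push 0.07809330682022551
top [0.60479452 0.00249015] [array([0.64949121, 0.06541101]), array([0.64913569, 0.05165138])] push 0.07598165405699392
```

play_rows --claw '[1, 1, 1, 1, 1, 1, 1, 1]' --delta_pos '[[0.04, 0, 0], [0.04, 0, 0], [0.02, 0, 0], [0.02, 0, 0], [0.03, 0, 0], [0.035, 0, 0], [0.035, 0, 0], [0.035, 0, 0]]' --delta_rot '[[0, 0, 0], [0, 0, 0], [0, 0, 0], [0, 0, 0], [0, 0, 0], [0, 0, 0], [0, 0, 0], [0, 0, 0]]'

```text
time: 18.65
ee_pos: [0.6075, -0.0556, 0.0452]
eef_rot: [0.691, 0.723, 0.0, 0.0]
ft_force: [0.2, -1.3, 0.7]
width: 0.0008
grip_force: 0.8
```

play_rows --claw '[1, 1, 1, 1, 1, 1]' --delta_pos '[[0.035, 0, 0], [0.035, 0, 0], [0.035, 0, 0], [0.02, 0, 0], [0, 0, 0], [0, 0, 0]]' --delta_rot '[[0, 0, 0], [0, 0, 0], [0, 0, 0], [0, 0, 0], [0, 0, 0], [0, 0, 0]]'

```text
time: 19.25
ee_pos: [0.6061, -0.0309, 0.0449]
eef_rot: [0.691, 0.723, -0.0, -0.0]
ft_force: [-0.2, 0.6, 0.3]
width: 0.0004
grip_force: 0.0
```

```bash
cat > look.py <<'E'
import sys
from h import *
n=sys.argv[1]
snap("scene",f"pics/s{n}.png"); snap("top",f"pics/t{n}.png")
f=lambda n,y0,y1,x0,x1,k:cv2.resize(cv2.imread(n)[y0:y1,x0:x1],None,fx=k,fy=k,interpolation=cv2.INTER_CUBIC)
cv2.imwrite(f"pics/c{n}.png",np.hstack([f(f"pics/t{n}.png",185,265,225,385,2.5),f(f"pics/s{n}.png",230,310,270,430,2.5)]))
E
python3 to.py "[.6065,-.03,.045]"; python3 look.py 9
python3 - <<'E'
# motion of plate's screw pattern in top view via template match, start vs now
from h import *
a=cv2.imread("pics/t8.png");b=cv2.imread("pics/t9.png")
u,v=proj("pics/t8.png",[.605,.003,.037]).astype(int)
T=a[v-17:v+17,u-15:u+15]
k=6;T=cv2.resize(T,None,fx=k,fy=k,interpolation=cv2.INTER_CUBIC)
for im in(a,b):
    S=cv2.resize(im[v-25:v+25,u-70:u+30],None,fx=k,fy=k,interpolation=cv2.INTER_CUBIC)
    m=cv2.minMaxLoc(cv2.matchTemplate(S,T,cv2.TM_CCOEFF_NORMED));x=m[3][0]/k+15+u-70;y=m[3][1]/k+17+v-25
    print(m[1],x,y,onz("pics/t8.png",(x,y),.037))
E
```

```text
t 19.25 pos [ 0.6061 -0.0309  0.0449] axes [[-0.046, 0.999, 0.0], [0.999, 0.046, -0.001], [-0.001, 0.0, -1.0]] q [-0.6074  0.5547  0.7575  1.7301 -0.4353  1.0332  0.3494]
delta(scaled) [ 0.0044  0.0023 -0.0003]
F [-0.2186  0.6344  0.3037] w 0.0004390520672137575 0.0
0.9992357492446899 319.0 226.0 [0.60556525 0.00304578 0.037     ]
0.4513847529888153 292.0 227.83333333333334 [0.60312746 0.05860314 0.037     ]
```

play_rows --claw '[1, 1, 1, 1]' --delta_pos '[[0.02, 0, 0], [0.02, 0, 0], [0.015, 0, 0], [0, 0, 0]]' --delta_rot '[[0, 0, 0], [0, 0, 0], [0, 0, 0], [0, 0, 0]]'

```text
time: 19.75
ee_pos: [0.6058, -0.0193, 0.0451]
eef_rot: [0.691, 0.723, 0.0, -0.0]
ft_force: [0.2, 0.5, -0.7]
width: 0.0003
grip_force: 0.0
```

play_rows --claw '[1, 1]' --delta_pos '[[0.01, 0, 0], [0, 0, 0]]' --delta_rot '[[0, 0, 0], [0, 0, 0]]'

```text
time: 19.95
ee_pos: [0.6058, -0.0179, 0.0451]
eef_rot: [0.691, 0.723, 0.0, -0.0]
ft_force: [1.2, -0.0, -0.5]
width: 0.0005
grip_force: 0.0
```

play_rows --claw '[1, 1]' --delta_pos '[[0.01, 0, 0], [0, 0, 0]]' --delta_rot '[[0, 0, 0], [0, 0, 0]]'

```text
time: 20.15
ee_pos: [0.6058, -0.0172, 0.0452]
eef_rot: [0.691, 0.723, -0.0, 0.001]
ft_force: [0.7, -4.9, -1.1]
width: 0.0005
grip_force: 2.3
```

play_rows --claw '[1, 1]' --delta_pos '[[0.01, 0, 0], [0, 0, 0]]' --delta_rot '[[0, 0, 0], [0, 0, 0]]'

```text
time: 20.35
ee_pos: [0.6057, -0.0167, 0.0452]
eef_rot: [0.692, 0.722, -0.001, 0.001]
ft_force: [2.0, -8.6, -2.1]
width: 0.0003
grip_force: 4.4
```

play_rows --claw '[1, 1]' --delta_pos '[[0.01, 0, 0], [0, 0, 0]]' --delta_rot '[[0, 0, 0], [0, 0, 0]]'

```text
time: 20.55
ee_pos: [0.6056, -0.0164, 0.0453]
eef_rot: [0.692, 0.722, -0.001, 0.002]
ft_force: [3.6, -14.5, -3.1]
width: 0.0007
grip_force: 6.7
```

play_rows --claw '[1, 1]' --delta_pos '[[0.01, 0, 0], [0, 0, 0]]' --delta_rot '[[0, 0, 0], [0, 0, 0]]'

```text
time: 20.75
ee_pos: [0.6056, -0.0148, 0.0452]
eef_rot: [0.692, 0.722, -0.001, 0.002]
ft_force: [2.9, -12.1, -3.1]
width: 0.0005
grip_force: 6.5
```

play_rows --claw '[1, 1]' --delta_pos '[[0.006, 0, 0], [0, 0, 0]]' --delta_rot '[[0, 0, 0], [0, 0, 0]]'

```text
time: 20.95
ee_pos: [0.6055, -0.0105, 0.0452]
eef_rot: [0.691, 0.722, -0.0, 0.001]
ft_force: [1.0, -3.9, -0.7]
width: 0.0001
grip_force: 2.1
```

play_rows --claw '[1, 1]' --delta_pos '[[0.005, 0, 0], [0, 0, 0]]' --delta_rot '[[0, 0, 0], [0, 0, 0]]'

```text
time: 21.15
ee_pos: [0.6053, -0.0073, 0.0451]
eef_rot: [0.691, 0.723, 0.0, -0.0]
ft_force: [-0.8, -0.3, 0.3]
width: 0.0006
grip_force: 0.4
```

play_rows --claw '[1, 1]' --delta_pos '[[0.005, 0, 0], [0, 0, 0]]' --delta_rot '[[0, 0, 0], [0, 0, 0]]'

```text
time: 21.35
ee_pos: [0.6052, -0.006, 0.0451]
eef_rot: [0.691, 0.723, 0.0, -0.0]
ft_force: [0.2, -0.4, 0.8]
width: 0.0006
grip_force: 0.0
```

play_rows --claw '[1, 1]' --delta_pos '[[0.005, 0, 0], [0, 0, 0]]' --delta_rot '[[0, 0, 0], [0, 0, 0]]'

```text
time: 21.55
ee_pos: [0.6052, -0.0056, 0.0451]
eef_rot: [0.691, 0.723, 0.0, -0.0]
ft_force: [0.4, -0.2, 0.3]
width: 0.0004
grip_force: 0.0
```

```bash
python3 to.py "[.6055,-.005,.045]"; python3 look.py 10
```

```text
t 21.55 pos [ 0.6052 -0.0056  0.0451] axes [[-0.046, 0.999, 0.0], [0.999, 0.046, -0.0], [-0.0, 0.0, -1.0]] q [-0.6498  0.5497  0.7558  1.735  -0.4315  1.0305  0.3056]
delta(scaled) [0.0027 0.0016 0.0007]
F [ 0.379  -0.1864  0.2977] w 0.00041707868065831853 0.0
```

play_rows --claw '[1, 1]' --delta_pos '[[0.005, 0, 0], [0, 0, 0]]' --delta_rot '[[0, 0, 0], [0, 0, 0]]'

```text
time: 21.85
ee_pos: [0.6051, -0.005, 0.0451]
eef_rot: [0.691, 0.723, -0.0, -0.0]
ft_force: [-0.1, -0.6, 0.1]
width: 0.0003
grip_force: 0.4
```

play_rows --claw '[1, 1]' --delta_pos '[[0.005, 0, 0], [0, 0, 0]]' --delta_rot '[[0, 0, 0], [0, 0, 0]]'

```text
time: 22.05
ee_pos: [0.6051, -0.0046, 0.0452]
eef_rot: [0.691, 0.723, -0.0, 0.0]
ft_force: [0.3, -3.6, -0.9]
width: 0.0005
grip_force: 1.7
```

The click was felt: force peaked at about 15 N, fell to zero, then rose again against the second dowel, so the carrier is in the notch. Backing off, lifting and checking.

play_rows --claw '[1, 1, 1, 1, 1, 1, 1, 1]' --delta_pos '[[-0.05, 0, 0], [-0.2, 0, 0], [-0.1, 0, -0.1], [0, 0, -0.2], [0, 0, -0.2], [-0.1, 0, 0], [-0.2, 0, 0], [-0.2, 0, 0]]' --delta_rot '[[0, 0, 0], [0, 0, 0], [0, 0, 0], [0, 0, 0], [0, 0, 0], [0, 0, 0], [0, 0, 0], [0, 0, 0]]'

```text
time: 22.85
ee_pos: [0.6132, -0.1742, 0.1455]
eef_rot: [0.69, 0.724, 0.001, -0.0]
ft_force: [0.3, -0.2, 0.4]
width: 0.0004
grip_force: 0.0
```

play_rows --claw '[1, 1, 1, 1]' --delta_pos '[[-0.1, 0, 0], [0, 0, 0], [0, 0, 0], [0, 0, 0]]' --delta_rot '[[0, 0, 0], [0, 0, 0], [0, 0, 0], [0, 0, 0]]'

```text
time: 23.25
ee_pos: [0.6141, -0.1922, 0.1449]
eef_rot: [0.69, 0.724, 0.0, -0.0]
ft_force: [-0.2, 0.4, 0.2]
width: 0.0007
grip_force: 0.0
```

```bash
python3 look.py 11; python3 - <<'E'
from h import *
a=cv2.imread("pics/t8.png");b=cv2.imread("pics/t11.png");k=6
u,v=proj("pics/t8.png",[.605,.003,.037]).astype(int)
T=cv2.resize(a[v-17:v+17,u-15:u+15],None,fx=k,fy=k,interpolation=cv2.INTER_CUBIC)
for im in(a,b):
    S=cv2.resize(im[v-25:v+25,u-90:u+30],None,fx=k,fy=k,interpolation=cv2.INTER_CUBIC)
    m=cv2.minMaxLoc(cv2.matchTemplate(S,T,cv2.TM_CCOEFF_NORMED));x=m[3][0]/k+15+u-90;y=m[3][1]/k+17+v-25
    print(m[1],onz("pics/t8.png",(x,y),.042))
t=cv2.resize(b[180:265,215:385],None,fx=4.6,fy=4.6,interpolation=cv2.INTER_CUBIC)
cv2.imwrite("pics/c11.png",t)
E
```

```text
0.9992357492446899 [0.60502661 0.00294796 0.042     ]
0.9353879690170288 [0.60149441 0.08315319 0.042     ]
```

View pics/c11.png

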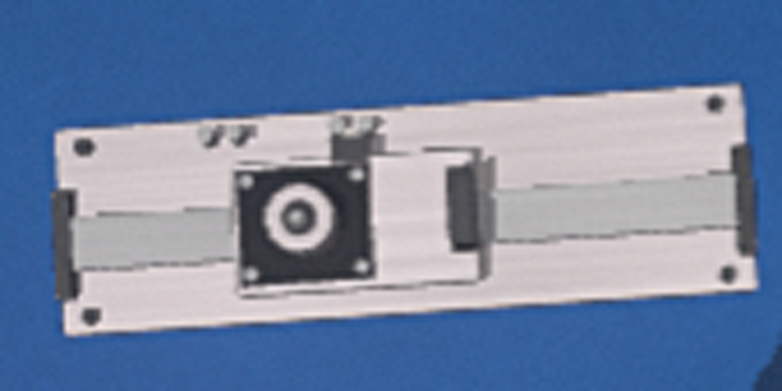

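The roller housing at (357,145) is between the first dowel pair at (342,122) and (372,122). The sleeve is still seated on the pin at (298,215), and the second pair at (210–240,135) has not been reached. Handing in.

```bash
python3 -c "
from bench import r
print(r.close_job())"
```

```text
the job is handed in; nothing more can be done
None
```

The wide-bore sleeve is fully down on the pin, the misfit is in the tray, and the carrier is clicked into the first station without overrun; I moved nothing else, and the job is handed in at about 23 s.

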